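# Third hand at the turn coordinator's bay cover

## Task

Be my third hand: slide the cover on top of the turn coordinator fully shut over its bay and keep it shut (its light spring opens it again when let go), then, still pushing on the cover's lug, gently slide the whole instrument along the bench until its back end sits squarely on the middle of the sprung stop and the stop's pad is pushed in about halfway (about 10 N). Keep that push steady for at least two seconds and finish while still holding it there, so that I can drive the cover screw. Never push the pad in to its end, do not tip the instrument and leave everything else on the bench alone.

Things in the scene. Friction and masses are not known exactly. Their poses are not given: they have to be found in the camera images.
- case: Turn coordinator: loose black box-shaped instrument, 150 long (x), 58 wide, 56 high (mm), 0.7 kg. Origin: middle of its underside, on the bench. Dial in a 60 mm square bezel at the -x end; flat back end at x = +75, facing the stop within 12 degrees, 35 to 85 mm short of the pad. Open bay in its top, x = +16 to +66. Takes 3 to 6 N to slide on the bench. Pose may be missing while the lug is gripped.
- cover (a joint): Aluminium slide cover on the instrument (plate 62 x 50 x 4 mm, top face 60 mm above the bench), in m: 0 = fully shut (end of its slide), growing as it moves open, towards the dial (case -x), to 0.046. Starts 0.028 to 0.045. Shutting takes up to 2.5 N, less than sliding the instrument; let go, a light spring moves it about 25 mm open again.
- cover_lug (a point): Middle of the top face of the cover's upright lug, a block 12 mm along case x, 30 mm along case y, 22 mm high above the cover plate (top 82 mm above the bench). Pinch it from above or push it from the dial side. It is on the case's centre line at case x = +20 mm minus the cover joint's value. Its axes are those of the case.
- stop: Sprung bench stop, bolted down: grey block 110 mm wide, 50 mm high, on a flange; before it on two guide pins the spring pad, a plate 90 mm wide, 4 to 50 mm above the bench. Origin: on the bench under the middle of the pad's face at rest. +x is the push direction, into the pad, square to its face.
- stop_pad (a joint): How far the stop's pad is pushed in along the stop's +x, in m: 0 at rest, 0.024 at its end. Its spring pushes back with 0.8 N per mm, so halfway (0.012) is about 10 N. It returns by itself.
- nut: Bystander: loose brass hexagon seal nut, 39 mm over the flats, 12 mm high. Origin: middle of its underside.
- standoff: Bystander: loose hexagonal aluminium standoff, 20 mm over the flats, standing 45 mm high. Origin: middle of its underside.
- dish: Bystander: loose steel parts dish 75 x 55 x 16 mm. Origin: middle of its underside.
- altimeter: Bystander: loose black round instrument standing on its back, square 83 mm bezel and dial upwards, 66 mm high. Origin: middle of its underside.
- screwdriver: Bystander: loose screwdriver lying on the bench, on the robot's left.
- can: Bystander: loose closed can, 52 mm across, 130 mm high, on the robot's left. Origin: middle of its underside.
Mind the look-alikes: they are no part of the job. What is shaped like the case but red is not meant. What is shaped like the stop but red is not meant.

How it is judged (in metres and radians):
On the way, in this order (a step that is already met when the one before it is completed fails the run):
1. the cover is fully shut over the bay (value of joint cover below 0.002 m), for 0.2 s.
2. with the cover kept shut, the instrument is pressed against the sprung stop with about 10 N, steadily (value of joint cover below 0.002 m and contact force between case and stop between 6 and 13.5 N), for 1 s.
At the end, for the whole second after the job is handed in: The robot still pushes or grips the instrument's cover (over 1.5 N), the cover is shut within 2 mm, the turn coordinator presses on the stop with 6 to 13.5 N (pad about 7.5 to 17 mm in), flat on the bench, square to the stop within 0.06 rad and within 30 mm of its middle, and at rest (all of step 2 and angle between the x axis of case and the x axis of stop, either way round below 0.06 rad and angle between case's own z axis and vertical below 0.05 rad and y of case in the frame of stop between -0.03 and 0.03 m and contact force between the fingers and case above 1.5 N and linear speed of case below 0.01 m/s); the arm keeps its last pose, push and grip.
It fails at once if the stop's pad is pushed in to its end (value of joint stop_pad above 0.0225 m).
It fails at once if the turn coordinator is tipped or lifted (angle between case's own z axis and vertical above 0.2 rad or height (world z) of case above 0.02 m).
It fails at once if a bystander is disturbed (distance of any of nut, standoff, dish, altimeter, screwdriver, can from where it was at the start of the episode above 0.02 m).
It also fails if it takes over 40 s, if anything falls off the work surface, if the arm or the gripper's body presses on something with over 40 N, if the wrist force passes 120 N, or if a joint passes its speed limit or range.

## Robot

A 6-joint arm with a two-finger parallel gripper is mounted at the origin on the work surface. World frame = base frame: x ahead of the robot, y to its left, z up, the work surface at z = 0. Lengths are in mm, angles in rad, forces in N, time in s.
With the tool pointing down it reaches from about 275 to 1000 mm from the base axis. Payload 8.4 kg.
Tool frame: the origin (TCP) lies on the centre line of the jaws, within the pads' length; the fingertips stand 17 mm ahead of it and the grasp point (between the pads) lies 2 mm behind it (r.tcp_to_tips is the z of the fingertips in the tool frame, in mm); z points along the fingers, y is the direction in which the jaws open and shut (so a half turn about z gives the same grasp; the last joint's range is limited). The gripper opens to 85 mm and grips with 20 to 120 N. Pads are 22 mm wide; open, the fingers measure 114 mm over their backs; the gripper's body (76 mm by 85 mm) begins 54 mm behind the grasp point. The pads swing forward as they close: fully open they stand 13 mm farther back than shut.
Start: joints at [1.233, 0.353, 1.633, -0, 1.155, -0.002], TCP at [205.952, 590.095, 248.281] pointing down, gripper open.
Joint ranges: [-2.63, 2.63], [-0.92, 2.1], [0.06, 2.66], [-1.3, 4.44], [0, 2.69], [-3.02, 3.02]. Speed limits (rad/s): [2.22, 2.22, 2.79, 3.14, 3.14, 3.14].

## Interface

Orientations are given as [roll, pitch, yaw] about the fixed x, y, z axes, in that order (R = Rz(yaw) Ry(pitch) Rx(roll)).
In Python, from rig import r, cams, job gives the robot as it stands.
- The arm moves only by the tool drive_tool, never from a script. Its argument "deltas" is a list of rows, each a list of 4 numbers: the shift along the tool's x, y, z in cm, then the turn about the tool's z in rad. In form: [[x, y, z, roll], ...]. A call has 1 to 12 rows; each row shifts and turns the commanded pose from where the row before left it, along the tool's axes as they then stand; what a row does not reach is not made up. A row lasts 1/12 s, in which the tool goes at most 41.7 mm and 7.16 degrees, less where a joint would pass 70% of its speed; a pose out of reach is approached as far as the arm can. A call with a gripper value outside its range is refused whole. "jaw" is the closure, from 0 (fully open) to 1 (shut), set as the call begins (left out, the last holds). The fingers move at their own pace and stop on an object; "force" is the grip in N (left out, the last holds). Time passes only in rows, so rows that do not move let the fingers close. It gives the time, the measured TCP pose, the force and the opening at its end, in the units of the state.
- r.sense(): the state, without advancing time (a new reading comes with each control period).
- cams.grab_frame(name): name is "scene" or "top" or "wrist"; returns (picture, depth): 400x640x3 uint8, red, green, blue; 400x640 float32, mm along the optical axis (not along the pixel's ray), 0 where there is no reading.
- cams.camera_params(name): a dict with "fx", "fy", "cx", "cy" (pixels), "R" (3x3) and "t" (3): a world point X has camera coordinates R X + t. Camera axes: x right, y down, z forward; pixel columns grow to the right and rows downward; lengths in mm; the calibration is good to about 2 mm. A picture is of the moment at which its call begins: read the wrist's pose just before it. camera_params takes no time and is no camera call; for the wrist camera it gives the pose at the moment of the call.
- job.sign_off(): hands the job in, once; it reports no verdict.
The state is a dict: "clock": time; "qpos": joint angles; "qvel": joint speeds; "joint_efforts": joint torques, N m; "eef_pos": TCP position; "tcp_rot": TCP orientation; "contact_force": force on the tool from outside, world axes, zero at the start; "wrist_torque": the same for the moment, N m; "opening": opening from 0.0 (shut) to 1.0 (fully open).
Only numpy, scipy, OpenCV 4.12 (cv2) and the standard library are available. Lean on these libraries where they do the work, as an engineer would, in place of code of your own. Each camera call takes 0.05 s, during which the arm holds its last target. There are 200 camera calls.

## Working session

There is one attempt and no reset: what is moved stays moved. The work goes in short steps, Python scripts to look and compute and a tool call to move; the robot and the scene stay as the last step left them, time stands still between calls to the robot, and variables do not carry over. Pictures are saved under pics/ and viewed, about 8 in all and at most 12, crops included, and the job is handed in when it is done.

Besides the shell and the picture viewer there is one more tool, called as name([rows], argument=value, ...), one row to a line, values as JSON. drive_tool: Moves the arm, as the interface text tells. Its arguments: {"type":"object","properties":{"deltas":{"type":"array"},"jaw":{"type":"number"},"force":{"type":"number"}},"required":["deltas"]}

```bash
mkdir -p pics; ls
python3 - <<'E'
from rig import r,cams,job
import cv2,numpy as np
print(r.sense())
for n in("top","scene"):
    p,d=cams.grab_frame(n); cv2.imwrite(f"pics/{n}1.png",p[:,:,::-1]); np.save(f"pics/{n}1d.npy",d)
    print(n,cams.camera_params(n))
E
```

```text
pics
{'clock': 0.0, 'qpos': array([ 1.23263956e+00,  3.53636965e-01,  1.63415137e+00, -6.04034282e-06,
        1.15516235e+00, -2.37227488e-03]), 'qvel': array([ 0.0007027 ,  0.00053547, -0.0006299 , -0.00124151, -0.00035355,
        0.00019796]), 'joint_efforts': array([-2.35844709e-03, -6.05247903e+01, -3.42059791e+01, -1.57502209e-04,
        9.34442942e-03,  1.43244597e-05]), 'eef_pos': array([205.7798462 , 589.67587967, 247.56126163]), 'tcp_rot': array([-3.14023462e+00,  2.30112546e-06,  2.80581060e+00]), 'contact_force': array([ 0.63827635,  0.46013135, -1.1402899 ]), 'wrist_torque': array([-0.01899146, -0.01414568,  0.04890954]), 'opening': 1.000812818727857}
top {'fx': 405.53265661046674, 'fy': 405.53265661046674, 'cx': 317.8862934471518, 'cy': 198.32030172176454, 'R': array([[ 0.01531773, -0.9998115 ,  0.01193057],
       [-0.99324037, -0.01658795, -0.11488436],
       [ 0.1150606 , -0.01009016, -0.99330723]]), 't': array([ -36.04474057,  534.90986322, 1201.84446606])}
scene {'fx': 394.52293690475545, 'fy': 394.52293690475545, 'cx': 322.53758179351826, 'cy': 196.62613958573263, 'R': array([[-0.43510725,  0.90029999,  0.01189968],
       [ 0.55037696,  0.27640564, -0.78783572],
       [-0.71257764, -0.33624373, -0.61577047]]), 't': array([ 245.85308913, -214.88498674, 1616.19403706])}
```

View pics/top1.png

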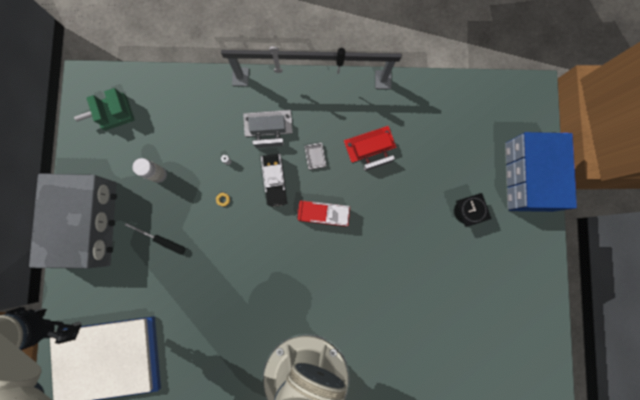

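View pics/scene1.png

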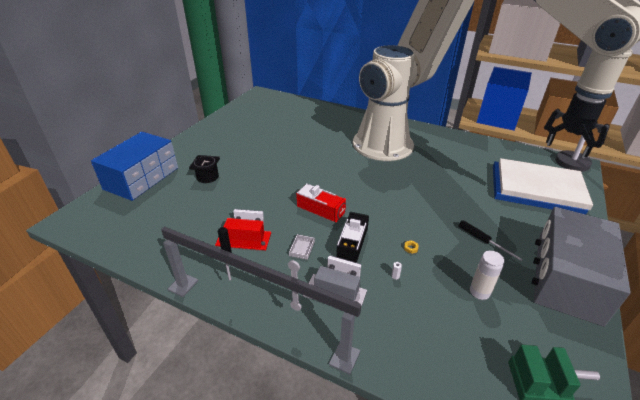

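The case could be the black box at top (274,178) or the red one at (324,213). The stop could be the grey one at (268,128) or the red one at (372,147). By the description I choose the black box and the grey stop. Next, a close crop and point measurements.

```bash
cat > h.py <<'E'
import numpy as np,cv2
def world(P,d):
    v,u=np.mgrid[0:400,0:640]
    c=np.stack([(u-P['cx'])/P['fx']*d,(v-P['cy'])/P['fy']*d,d],-1)
    return (c-P['t'])@P['R']
def ray(P,uv,z):
    uv=np.atleast_2d(uv).astype(float)
    dr=np.c_[(uv[:,0]-P['cx'])/P['fx'],(uv[:,1]-P['cy'])/P['fy'],np.ones(len(uv))]@P['R']
    o=-P['R'].T@P['t']
    return o+dr*((z-o[2])/dr[:,2])[:,None]
E
python3 - <<'E'
from rig import r,cams,job
from h import *
P=cams.camera_params("top"); d=np.load("pics/top1d.npy"); W=world(P,d)
im=cv2.imread("pics/top1.png")
c=cv2.resize(im[95:225,210:350],None,fx=5.5,fy=4.5*5.5/4.5,interpolation=cv2.INTER_CUBIC)[:600]
c=cv2.resize(im[97:217,210:350],None,fx=5,fy=5,interpolation=cv2.INTER_CUBIC); cv2.imwrite("pics/crop1.png",c)
X=W.reshape(-1,3); 
def box(n,x0,x1,y0,y1,z0,z1):
    U=np.zeros((400,640),bool); U[y0:y1,x0:x1]=1
    m=U&(W[...,2]>z0)&(W[...,2]<z1); p=W[m]
    if len(p)<4: print(n,len(p));return
    q=cv2.minAreaRect(p[:,:2].astype(np.float32)); print(n,len(p),p.mean(0).round(),np.round(q[0]),np.round(q[1]),round(q[2],1))
box("case",255,296,150,210,40,68)
box("lug",255,296,150,210,74,92)
box("stop",238,300,105,148,35,60)
box("pad",238,300,136,150,35,60)
box("dish",300,335,135,175,6,40)
box("standoff",215,235,148,170,25,60)
box("nut",210,235,188,212,5,30)
box("redcase",295,355,195,232,40,95)
box("rail",220,400,40,70,40,300)
E
```

```text
case 869 [582. 107.  56.] [588. 109.] [154.  60.] 8.9
lug 44 [577. 106.  80.] [578. 107.] [12. 28.] 6.2
stop 705 [749. 134.  48.] [742. 134.] [ 88. 111.] 5.6
pad 149 [705. 130.  47.] [712. 131.] [27. 90.] 5.6
dish 127 [672. -15.  12.] [678. -34.] [82. 95.] 11.0
standoff 51 [650. 258.  42.] [651. 259.] [20. 19.] 45.5
nut 100 [530. 268.  11.] [530. 262.] [50. 51.] 43.6
redcase 1010 [489. -42.  58.] [489. -42.] [153.  58.] 84.7
rail 1858 [916.   7. 177.] [916.   0.] [496.  48.] 89.7
```

View pics/crop1.png

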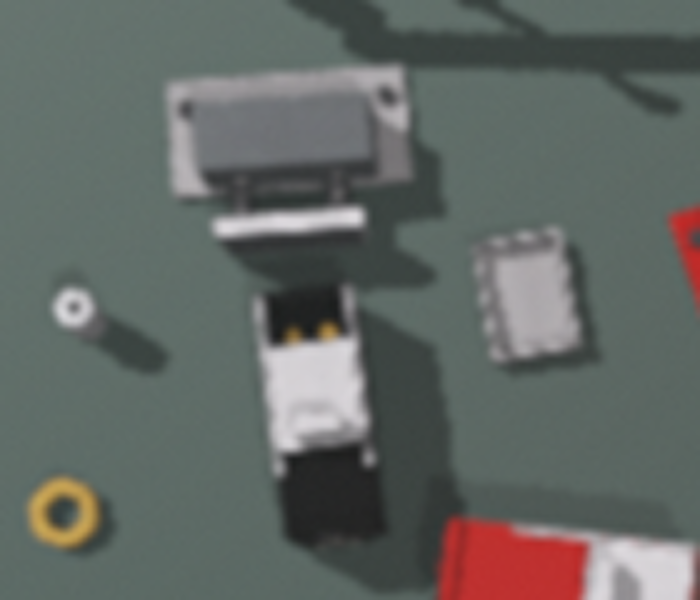

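The crop confirms it: the black case has a cover with its lug near crop (320,415) and faces the grey stop's pad at crop (290,222). I'll move above it.

drive_tool([
  [-2.55,-1.67,0,0],
  [-2.55,-1.67,0,0],
  [-2.55,-1.67,0,0],
  [-2.55,-1.67,0,0],
  [-2.55,-1.67,0,0],
  [-2.55,-1.67,0,0],
  [-2.55,-1.67,0,0],
  [-2.55,-1.67,0,0],
  [-2.55,-1.67,0,0],
  [-2.55,-1.67,0,0],
], jaw=0)

```text
clock: 0.93
eef_pos: [392.2, 347.0, 248.1]
tcp_rot: [-3.141, -0.0, 2.806]
contact_force: [0.5, 0.2, 0.1]
opening: 0.998
```

drive_tool([
  [-2.55,-1.67,0,0],
  [-2.55,-1.67,0,0],
  [-2.55,-1.67,0,0],
  [-2.55,-1.67,0,0],
  [-2.55,-1.67,0,0],
  [-2.55,-1.67,0,0],
  [-2.55,-1.67,0,0],
  [-2.55,-1.67,0,0],
  [-2.55,-1.67,0,0],
  [-2.55,-1.67,0,0],
])

```text
clock: 1.77
eef_pos: [577.9, 105.3, 248.0]
tcp_rot: [-3.141, -0.001, 2.806]
contact_force: [0.4, 0.8, 0.0]
opening: 1.0
```

drive_tool([
  [0,0,0,0.12],
  [0,0,0,0.12],
  [0,0,0,0.12],
  [0,0,0,0.12],
  [0,0,0,0.12],
  [0,0,0,0.12],
  [0,0,0,0.12],
  [0,0,0,0.12],
  [0,0,0,0.12],
  [0,0,0,0],
  [0,0,0,0],
])

```text
clock: 2.68
eef_pos: [577.2, 106.7, 248.0]
tcp_rot: [-3.141, 0.0, 1.73]
contact_force: [-0.2, -0.6, -0.1]
opening: 0.996
```

Run:
```python
from rig import r,cams,job
import cv2,numpy as np,pickle
print(r.sense())
P=cams.camera_params("wrist"); p,d=cams.grab_frame("wrist"); cv2.imwrite("pics/w1.png",p[:,:,::-1]); pickle.dump((P,d),open("pics/w1.pkl","wb"))
```

```text
{'clock': 2.6833, 'qpos': array([1.80181370e-01, 2.94900779e-01, 1.71687517e+00, 1.33012200e-05,
       1.13039574e+00, 2.13882588e-02]), 'qvel': array([-0.00059687, -0.00020691, -0.0015212 , -0.00129977,  0.00019311,
       -0.03194869]), 'joint_efforts': array([-3.94844741e-03, -5.58134794e+01, -3.37180781e+01,  1.32653986e-03,
        4.08882552e-03,  7.20974933e-01]), 'eef_pos': array([577.19792433, 106.66925727, 247.99231972]), 'tcp_rot': array([-3.14101350e+00,  3.57520735e-07,  1.72958376e+00]), 'contact_force': array([-0.24192708, -0.62611353, -0.06002237]), 'wrist_torque': array([ 0.01287762, -0.05494716,  0.05781257]), 'opening': 0.996323832659931}
```

View pics/w1.png

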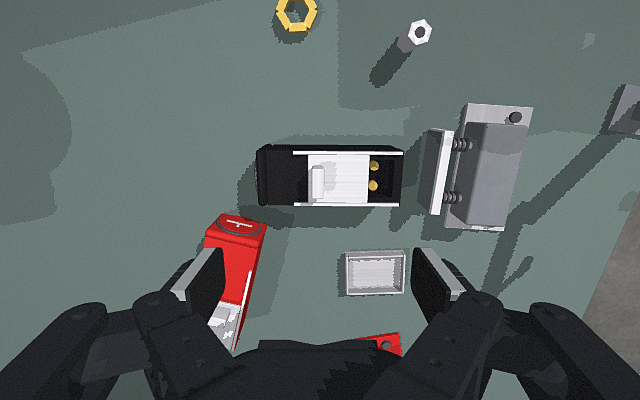

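The wrist view shows the case at about (330,176), its lug at (318,183), the pad at (436,172) and the stop at (490,170). I'll measure from depth.

```bash
cat > m.py <<'E'
from h import *
def measure(P,d,off=np.zeros(2)):
    W=world(P,d)
    out={}
    def rect(n,reg,z0,z1):
        x0,x1,y0,y1=reg
        m=(d>0)&(W[...,0]>x0)&(W[...,0]<x1)&(W[...,1]>y0)&(W[...,1]<y1)&(W[...,2]>z0)&(W[...,2]<z1)
        k,l=cv2.connectedComponents(m.astype(np.uint8))
        if k<2: print(n,'none');return
        i=1+np.argmax([(l==j).sum() for j in range(1,k)]); p=W[l==i]
        c,s,a=cv2.minAreaRect(p[:,:2].astype(np.float32))
        print(n,len(p),'z',np.median(p[:,2]).round(1),'c',np.round(c,1),'size',np.round(s,1),'ang',round(a,2))
        return p
    rect('case top',(480,690,60,150),48,66)
    rect('lug',(500,690,60,150),76,90)
    q=rect('pad',(685,730,60,200),44,56)
    rect('block',(730,800,60,200),44,56)
    if q is not None:
        a=np.radians(5.6); print('pad face x_s',np.percentile(q[:,0]*np.cos(a)+q[:,1]*np.sin(a),[1,50,99]).round(1))
E
python3 - <<'E'
import pickle; from m import *
measure(*pickle.load(open("pics/w1.pkl","rb")))
E
```

```text
case top 7013 z 59.6 c [589.2 109.6] size [153.2  59. ] ang 9.01
lug 370 z 83.1 c [578.8 107.7] size [10.7 29.5] ang 8.94
pad 1142 z 51.1 c [706. 131.] size [12.7 89.8] ang 5.11
block 4557 z 51.5 c [763.9 136.2] size [ 46.4 110.1] ang 5.34
pad face x_s [709.3 714.1 721.2]
```

drive_tool([
  [0.07,0.17,3,0],
  [0,0,3,0],
  [0,0,3,0],
  [0,0,3,0],
  [0,0,2,0],
  [0,0,1.5,0],
  [0,0,0.8,0],
  [0,0,0.4,0],
  [0,0,0,0],
  [0,0,0,0],
])

```text
clock: 3.57
eef_pos: [579.5, 107.7, 82.0]
tcp_rot: [3.141, -0.0, 1.727]
contact_force: [1.3, 1.0, 0.1]
opening: 1.002
```

drive_tool([
  [0,0,0,0],
  [0,0,0,0],
  [0,0,0,0],
  [0,0,0,0],
  [0,0,0,0],
  [0,0,0,0],
  [0,0,0,0],
  [0,0,0,0],
  [0,0,0,0],
  [0,0,0,0],
  [0,0,0,0],
  [0,0,0,0],
], jaw=1, force=30)

```text
clock: 4.57
eef_pos: [579.1, 107.7, 81.5]
tcp_rot: [3.141, -0.0, 1.726]
contact_force: [-1.3, -0.1, 5.9]
opening: 0.129
```

Run:
```python
from rig import r,cams,job
import cv2,numpy as np,pickle
from m import *
print(r.sense())
P=cams.camera_params("wrist"); p,d=cams.grab_frame("wrist"); cv2.imwrite("pics/w2.png",p[:,:,::-1]); pickle.dump((P,d),open("pics/w2.pkl","wb"))
measure(P,d)
```

```text
{'clock': 4.5667, 'qpos': array([ 1.81267808e-01,  5.01880814e-01,  1.83494555e+00, -1.97163472e-07,
        8.04467343e-01,  2.63242061e-02]), 'qvel': array([ 0.00020158,  0.00078585, -0.00145556,  0.00030841,  0.00049739,
        0.00097562]), 'joint_efforts': array([ 3.20127374e-02, -5.88771164e+01, -2.43723249e+01, -1.35964467e-02,
       -4.09373688e-01, -2.67397764e-02]), 'eef_pos': array([579.14415977, 107.6702602 ,  81.49426162]), 'tcp_rot': array([ 3.14129381e+00, -7.72648896e-06,  1.72574007e+00]), 'contact_force': array([-1.25951718, -0.11459516,  5.86020813]), 'wrist_torque': array([-0.01238916,  0.22390591, -0.01059477]), 'opening': 0.12851112740400805}
case top 21042 z 58.1 c [589.4 110.3] size [153.1  57.9] ang 7.93
lug 2480 z 83.1 c [583.1 111.4] size [32.2 32.1] ang 42.17
pad 4891 z 51.0 c [705.6 131.1] size [14.3 89.7] ang 5.49
block 5854 z 50.9 c [743.2 129.7] size [ 30.1 110.9] ang 21.31
pad face x_s [708.5 712.5 721. ]
```

View pics/w2.png

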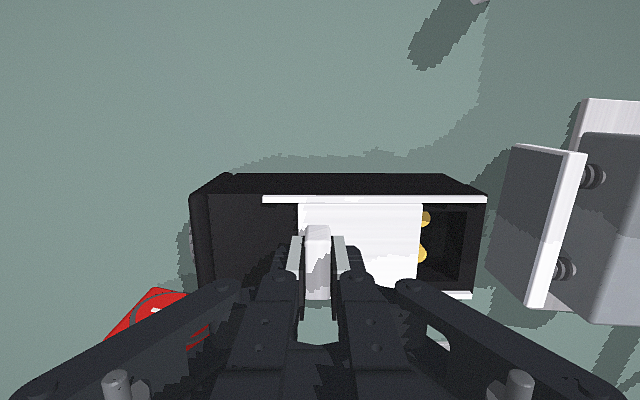

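The lug is pinched: it sits between the pads at (318,265) with opening 0.13. Now I'll slide the cover shut.

drive_tool([
  [0,0.2,-0.03,0],
  [0,0.3,0,0],
  [0,0.3,0,0],
  [0,0.3,0,0],
  [0,0.3,0,0],
  [0,0.3,0,0],
  [0,0.3,0,0],
  [0,0.3,0,0],
  [0,0.2,0,0],
  [0,0.1,0,0],
  [0,0,0,0],
])

```text
clock: 5.53
eef_pos: [605.0, 111.7, 81.6]
tcp_rot: [3.141, 0.0, 1.726]
contact_force: [-1.1, 0.0, 2.4]
opening: 0.131
```

drive_tool([
  [0,0.1,0,0],
  [0,0.1,0,0],
  [0,0.1,0,0],
  [0,0.1,0,0],
  [0,0.1,0,0],
  [0,0.1,0,0],
  [0,0.1,0,0],
  [0,0.1,0,0],
  [0,0.1,0,0],
  [0,0.1,0,0],
  [0,0,0,0],
  [0,0,0,0],
])

```text
clock: 6.53
eef_pos: [612.6, 112.9, 81.5]
tcp_rot: [-3.137, -0.0, 1.726]
contact_force: [-8.8, -1.6, 10.2]
opening: 0.133
```

Run:
```python
from rig import r,cams,job
import cv2,numpy as np,pickle
from m import *
s=r.sense();print(s['eef_pos'],s['contact_force'],s['wrist_torque'])
P=cams.camera_params("wrist"); p,d=cams.grab_frame("wrist"); cv2.imwrite("pics/w3.png",p[:,:,::-1]); pickle.dump((P,d),open("pics/w3.pkl","wb"))
measure(P,d)
```

```text
[612.56259231 112.92575491  81.52264698] [-8.81525148 -1.56751405 10.22711392] [-0.29147719  1.62020345 -0.03780193]
case top 23421 z 57.9 c [593.1 109.5] size [152.7  59.8] ang 8.47
lug 2494 z 83.1 c [610.9 115.6] size [31.9 32.4] ang 65.61
pad 4496 z 51.0 c [705.5 130.8] size [13.8 90.4] ang 5.01
block 15502 z 51.3 c [763.5 136.5] size [ 46.6 109.9] ang 5.95
pad face x_s [708.8 713.2 721. ]
```

View pics/w3.png

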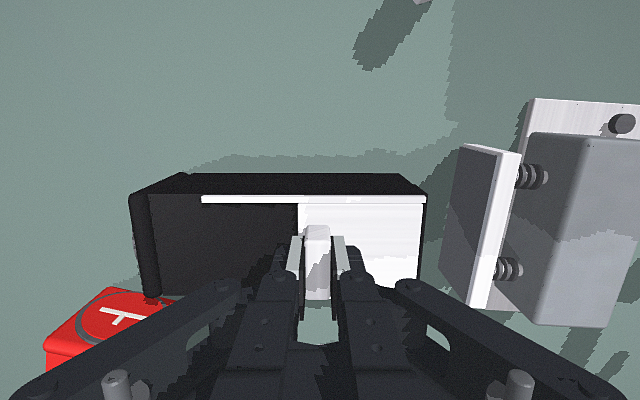

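The cover is shut: the plate fills the bay up to (420,240), and the push is about 9 N. Now I'll slide the case while turning it square and easing it sideways, stopping short of the pad.

drive_tool([
  [0,0.15,-0.03,0],
  [0.05,0.2,0,0.006],
  [0.05,0.2,0,0.006],
  [0.05,0.2,0,0.006],
  [0.05,0.2,0,0.006],
  [0.05,0.2,0,0.006],
  [0.05,0.2,0,0.006],
  [0.05,0.2,0,0.006],
  [0.05,0.2,0,0.006],
  [0.05,0.2,0,0.006],
  [0.05,0.15,0,0.008],
  [0,0.1,0,0],
])

```text
clock: 7.58
eef_pos: [634.0, 120.8, 81.5]
tcp_rot: [-3.138, 0.0, 1.663]
contact_force: [-8.5, -1.3, 7.9]
opening: 0.134
```

Run:
```python
from rig import r,cams,job
import cv2,numpy as np,pickle
from m import *
s=r.sense();print(s['eef_pos'],s['tcp_rot'],s['contact_force'],s['wrist_torque'])
P=cams.camera_params("wrist"); p,d=cams.grab_frame("wrist"); cv2.imwrite("pics/w4.png",p[:,:,::-1]); pickle.dump((P,d),open("pics/w4.pkl","wb"))
measure(P,d)
```

```text
[634.04657661 120.79085225  81.50291799] [-3.13772611e+00  2.89573003e-04  1.66337784e+00] [-8.51011841 -1.26799212  7.87120378] [-0.22761709  1.45385249 -0.00202624]
case top 22345 z 57.9 c [614.3 118.2] size [152.6  60.1] ang 4.67
lug 2496 z 83.1 c [632.5 124. ] size [31.7 32.4] ang 61.63
pad 3771 z 51.0 c [705.3 134.7] size [12.8 82.6] ang 5.39
block 17099 z 51.3 c [763.8 136.5] size [ 46.5 109.9] ang 5.43
pad face x_s [709. 714. 721.]
```

View pics/w4.png

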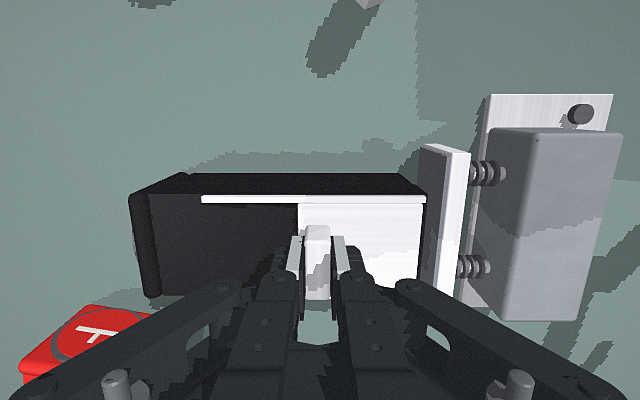

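drive_tool([
  [0.01,0.1,0,0],
  [0.01,0.1,0,0],
  [0.01,0.1,0,0],
  [0.01,0.1,0,0],
  [0.01,0.1,0,0],
  [0.01,0.1,0,0],
])

```text
clock: 8.13
eef_pos: [639.8, 121.9, 81.5]
tcp_rot: [-3.138, 0.0, 1.664]
contact_force: [-9.0, -1.1, 7.1]
opening: 0.126
```

drive_tool([
  [0,0.1,0,0],
  [0,0.1,0,0],
])

```text
clock: 8.3
eef_pos: [641.8, 122.2, 81.5]
tcp_rot: [-3.137, 0.0, 1.664]
contact_force: [-8.1, -0.5, 7.3]
opening: 0.135
```

drive_tool([
  [0,0.1,0,0],
  [0,0.1,0,0],
])

```text
clock: 8.47
eef_pos: [643.7, 122.4, 81.5]
tcp_rot: [-3.137, 0.0, 1.664]
contact_force: [-9.2, -0.4, 8.6]
opening: 0.133
```

drive_tool([
  [0,0.1,0,0],
  [0,0.1,0,0],
])

```text
clock: 8.63
eef_pos: [645.4, 122.5, 81.5]
tcp_rot: [-3.137, 0.0, 1.664]
contact_force: [-10.3, -1.9, 8.2]
opening: 0.132
```

drive_tool([
  [0,0.1,0,0],
  [0,0.1,0,0],
])

```text
clock: 8.8
eef_pos: [646.8, 122.6, 81.5]
tcp_rot: [-3.136, 0.0, 1.664]
contact_force: [-12.2, -1.1, 11.4]
opening: 0.129
```

drive_tool([
  [0,0.1,0,0],
  [0,0.1,0,0],
])

```text
clock: 8.97
eef_pos: [648.4, 122.7, 81.5]
tcp_rot: [-3.135, 0.0, 1.664]
contact_force: [-14.6, -0.7, 12.5]
opening: 0.13
```

Contact came at about TCP x = 644. I'll continue about 6 mm and then measure.

drive_tool([
  [0,0.1,-0.01,0],
  [0,0.1,-0.01,0],
  [0,0.1,-0.01,0],
  [0,0.1,0,0],
  [0,0.1,0,0],
  [0,0.1,0,0],
  [0,0,0,0],
  [0,0,0,0],
])

```text
clock: 9.63
eef_pos: [653.2, 123.2, 81.5]
tcp_rot: [-3.132, 0.0, 1.664]
contact_force: [-17.1, -1.7, 13.1]
opening: 0.13
```

Run:
```python
from rig import r,cams,job
import cv2,numpy as np,pickle
from m import *
s=r.sense();print(s['eef_pos'],s['tcp_rot'],s['contact_force'],s['wrist_torque'])
P=cams.camera_params("wrist"); p,d=cams.grab_frame("wrist"); cv2.imwrite("pics/w5.png",p[:,:,::-1]); pickle.dump((P,d),open("pics/w5.pkl","wb"))
# pad back/front edge and block edge along stop x, same band of y
a=np.radians(5.4)
for n in("w1","w4","w5"):
    P,d=pickle.load(open(f"pics/{n}.pkl","rb")); W=world(P,d)
    xs=W[...,0]*np.cos(a)+W[...,1]*np.sin(a); ys=-W[...,0]*np.sin(a)+W[...,1]*np.cos(a)-64.5
    # strip outside the case's width on the +y side
    m=(d>0)&(ys>33)&(ys<43)&(W[...,2]>46)&(W[...,2]<56)
    pad=m&(xs>700)&(xs<738); blk=m&(xs>738)&(xs<800)
    print(n,'pad',pad.sum(),np.percentile(xs[pad],[3,30,50,70,97]).round(1),'blk',np.percentile(xs[blk],[2,50]).round(1) if blk.any() else None)
    c=(d>0)&(abs(ys)<45)&(W[...,2]>55)&(W[...,2]<59)&(xs<738)&(xs>540)
    print('  case end',np.percentile(xs[c],[99,99.9]).round(1))
```

```text
[653.24513439 123.18826437  81.50442694] [-3.13227193e+00  3.78392765e-04  1.66379231e+00] [-17.12162103  -1.69571456  13.06350788] [-0.25426025  2.76235102  0.06395453]
w1 pad 132 [709.3 711.8 714.4 716.9 720.6] blk [751.4 771.4]
  case end [673.1 674.2]
w4 pad 523 [708.9 711.4 714.  716.6 720.4] blk [751. 771.]
  case end [698.2 699. ]
w5 pad 517 [717.9 720.5 723.1 725.7 729.4] blk [751.1 771.6]
  case end [717.3 718. ]
```

View pics/w5.png

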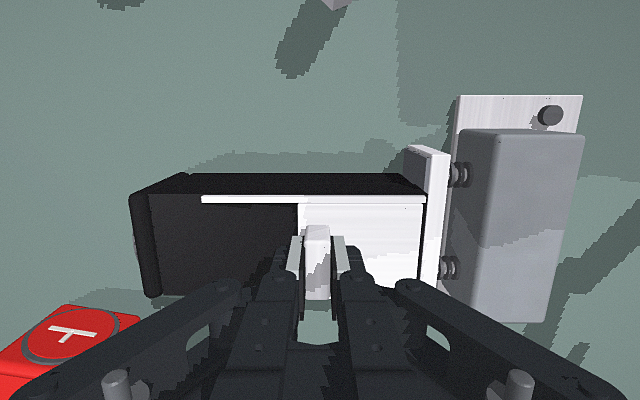

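In the picture the case's back sits flat on the pad at (430,230), which has moved in 9.0 mm (about 7 N). I'll add about 3 mm and then hold.

drive_tool([
  [0,0.05,0,0],
  [0,0.05,0,0],
  [0,0.05,0,0],
  [0,0.05,0,0],
  [0,0.05,0,0],
  [0,0.05,0,0],
  [0,0.05,0,0],
  [0,0,0,0],
  [0,0,0,0],
  [0,0,0,0],
  [0,0,0,0],
  [0,0,0,0],
])

```text
clock: 10.68
eef_pos: [655.8, 123.4, 81.5]
tcp_rot: [-3.13, 0.0, 1.664]
contact_force: [-20.6, -2.3, 16.2]
opening: 0.136
```

drive_tool([
  [0,0,0,0],
  [0,0,0,0],
  [0,0,0,0],
  [0,0,0,0],
  [0,0,0,0],
  [0,0,0,0],
  [0,0,0,0],
  [0,0,0,0],
  [0,0,0,0],
  [0,0,0,0],
  [0,0,0,0],
  [0,0,0,0],
])

```text
clock: 11.68
eef_pos: [655.8, 123.4, 81.5]
tcp_rot: [-3.13, 0.0, 1.664]
contact_force: [-20.6, -2.4, 16.9]
opening: 0.134
```

drive_tool([
  [0,0,0,0],
  [0,0,0,0],
  [0,0,0,0],
  [0,0,0,0],
  [0,0,0,0],
  [0,0,0,0],
  [0,0,0,0],
  [0,0,0,0],
  [0,0,0,0],
  [0,0,0,0],
  [0,0,0,0],
  [0,0,0,0],
])

```text
clock: 12.68
eef_pos: [655.8, 123.4, 81.5]
tcp_rot: [-3.13, 0.0, 1.664]
contact_force: [-20.6, -2.4, 16.4]
opening: 0.13
```

Run:
```python
from rig import r,cams,job
import cv2,numpy as np,pickle
from m import *
s=r.sense();print(s['clock'],s['eef_pos'],s['tcp_rot'],s['contact_force'],s['wrist_torque'])
P=cams.camera_params("wrist"); p,d=cams.grab_frame("wrist"); cv2.imwrite("pics/w6.png",p[:,:,::-1]); W=world(P,d)
measure(P,d)
a=np.radians(5.4)
xs=W[...,0]*np.cos(a)+W[...,1]*np.sin(a); ys=-W[...,0]*np.sin(a)+W[...,1]*np.cos(a)-64.5
m=(d>0)&(ys>33)&(ys<43)&(W[...,2]>46)&(W[...,2]<56)&(xs>700)&(xs<740)
print('pad',np.percentile(xs[m],[3,50,97]).round(1))
# case tilt and side edge: plane fit of cover plate; yaw from white rail on +y side
for y0,y1,n in((-60,60,'top'),):
    c=(d>0)&(abs(ys)<40)&(W[...,2]>50)&(W[...,2]<63)&(xs>550)&(xs<715)
    A=np.c_[W[c][:,:2],np.ones(c.sum())]; print('tilt',np.linalg.lstsq(A,W[c][:,2],rcond=None)[0][:2])
# +y upper edge of the case
E=[]
for x in range(580,706,6):
    k=c&(abs(xs-x)<3)
    if k.sum()>20: E.append((x,np.percentile(ys[k],99)))
E=np.array(E); f=np.polyfit(E[:,0],E[:,1],1); print('edge yaw rel stop',f[0],'edge y',E[:,1].mean())
```

```text
12.6833 [655.79301962 123.42081031  81.5011422 ] [-3.13035116e+00  4.65949465e-04  1.66378198e+00] [-20.57727318  -2.38924421  16.41234988] [-0.26310988  3.34139479  0.06294168]
case top 18417 z 57.7 c [625.8 119.9] size [132.3  59.6] ang 4.48
lug 2512 z 83.1 c [659.8 126.7] size [32.8 31.3] ang 37.62
pad 2946 z 51.2 c [704.9 138. ] size [35.9 75.8] ang 5.67
block 16492 z 51.3 c [763.7 136.5] size [ 46. 110.] ang 5.53
pad face x_s [699.6 726.5 732.4]
pad [720.3 725.4 731.7]
tilt [ 0.02815322 -0.01344272]
edge yaw rel stop -0.00035581617635980893 edge y 25.556361046545778
```

Run:
```python
from rig import r,cams,job
import pickle
from m import *
P=cams.camera_params("wrist"); p,d=cams.grab_frame("wrist")
def tilt(P,d,u0,u1):
    W=world(P,d); k=np.zeros((400,640),bool); k[210:270,u0:u1]=1
    k&=(d>0)&(W[...,2]>50)&(W[...,2]<64); q=W[k]
    return k.sum(),np.linalg.lstsq(np.c_[q[:,:2],np.ones(len(q))],q[:,2],rcond=None)[0][:2].round(4)
print('plate now',tilt(P,d,350,415),'body now',tilt(P,d,170,285)); P,d=pickle.load(open("pics/w3.pkl","rb")); print('plate w3',tilt(P,d,350,412),'body w3',tilt(P,d,170,285))
s=r.sense();print(s['clock'],s['eef_pos'],s['contact_force'])
job.sign_off()
```

```text
plate now (np.int64(3597), array([0.0001, 0.0029])) body now (np.int64(6610), array([0.0004, 0.0017]))
plate w3 (np.int64(3408), array([0.0013, 0.0015])) body w3 (np.int64(6616), array([0.0021, 0.0012]))
12.7833 [655.77997465 123.43616664  81.49909071] [-20.58231524  -1.93331394  16.99198119]
the job is handed in; nothing more can be done
```

I shut the cover by its lug and slid the black turn coordinator onto the grey sprung stop. I handed the job in at 12.8 s with the arm still gripping and pushing; no verdict was reported.

Last checks before handing in:
- **Pad:** it is pushed in about 11.4 mm, which is about 9 N. It held steady for over two seconds.
- **Cover:** I last saw it fully shut in the pictures and have kept pushing on it since. I did not measure the 2 mm tolerance directly at the end.
- **Position:** the long edge of the case is within 0.001 rad of square to the stop. The whole-outline fit put it about 0.016 rad off, still inside the limit. The case sits about 3.5 mm off the stop's middle.
- **Tilt:** the case is flat within about 0.003 rad. An earlier fit gave 0.028 because it mixed the cover plate and the case top, which are at different heights.
- **Push:** the wrist feels about 21 N along the push, which is the pad force plus bench friction. Friction is higher than it need be because the grip also presses down with about 17 N.
- **Bystanders:** I kept clear of the other things on the bench, but did not measure them again at the end.

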